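Cull the damaged cuffs and hang the sound ones on the stall's bar

TASK

Get the cuff bracelets ready for the stall's opening: first take out every damaged one (an arm bent outwards or sideways, or a broken stone), put them all in the wooden repair box and shut its lid. Then hang every sound cuff over the wooden display bar, straddling it with one arm down each side. Leave the other goods on the table where they are.

Things in the scene. Friction and masses are not known exactly. Their poses are not given: they have to be found in the camera images.
- cuff_1: SOUND cuff bracelet, may be absent: a strip of metal 5 mm thick, 36 mm wide (y), bent to an upside-down U, standing on its arms' ends: 54 mm over the arms (x), 60 mm high (z), opening between the arms 44 wide, 55 high; 60 to 90 g. On the crown a whole oval jade stone, 30 x 28 mm, 6 high. Outer arm faces flat and parallel from 0 to 47 mm height, above that slanting in. Origin: midway between the arms, at their foot.
- cuff_2: SOUND cuff bracelet, may be absent: exactly like cuff_1; both arms straight, stone whole. Origin midway between the arms, at their foot.
- cuff_3: SOUND cuff bracelet, may be absent: exactly like cuff_1; both arms straight, stone whole. Origin midway between the arms, at their foot.
- cuff_4: SOUND cuff bracelet, may be absent: exactly like cuff_1; both arms straight, stone whole. Origin midway between the arms, at their foot.
- cuff_5: DAMAGED cuff bracelet, may be absent: size, origin and axes as cuff_1, standing on its arms' ends, but its +x arm is bent outwards below 27 mm height; that foot stands out to about 47 mm from the middle. Above that both arms are as on cuff_1.
- cuff_6: DAMAGED cuff bracelet, may be absent: size, origin and axes as cuff_1, standing on its arms' ends, but its +x arm is bent sideways below 37 mm height, towards +y: its foot is shifted 16 mm along the strip's width and ends 34 mm from the middle line. Outer arm faces still flat, 54 mm apart.
- cuff_7: DAMAGED cuff bracelet, may be absent: size, origin and axes as cuff_1, standing on its arms' ends, but its stone is broken: only the half on the -x side of the crown is left, the bare gilt bed shows on the other half. Its arms are straight.
- cuff_1_crown (a point): Underside of the crown of cuff_1, 55 mm above its foot: the spot that rests on the bar. Same axes as the cuff.
- cuff_2_crown (a point): Underside of the crown of cuff_2, 55 mm above its foot: the spot that rests on the bar. Same axes as the cuff.
- cuff_3_crown (a point): Underside of the crown of cuff_3, 55 mm above its foot: the spot that rests on the bar. Same axes as the cuff.
- cuff_4_crown (a point): Underside of the crown of cuff_4, 55 mm above its foot: the spot that rests on the bar. Same axes as the cuff.
- bar_mid (a point): Middle of the axis of the display bar: a fixed round wooden bar, 20 mm thick, level along this point's y, 150 mm above the table; 312 mm free between two end posts (18 mm wide, tops 20 mm above the axis, feet 60 x 30 x 12 mm); only a low lath on the table under it. z is up. A hung cuff has its own x across the bar.
- repair_box_in (a point): Centre of the inner floor (6 mm above the table) of the fixed wooden repair box: outside 150 (x) by 200 (y) by 85 mm high, walls 6 mm, open top, inside 138 by 188 mm, 79 mm deep. x points to the hinge side, z up.
- lid (a joint): Hinge angle of the repair box's lid: 0 shut flat on the rim, 1.6 to 1.8 at the start (standing open, leaning slightly back). Its stiff hinge stays at any angle; it shuts when pushed over from behind and pressed down, with a few newtons.
- lid_hinge (a point): On the hinge line of the lid, at the middle of the box's far (+x) upper edge; the hinge line runs along the box's y. The lid is a board 8 mm thick reaching about 150 mm from here.
- lid_handle (a point): Grip point on the small brass knob on the lid's outer face, in the middle of its width, near the edge away from the hinge. The outer face looks up when shut, away from the robot (+x) when open.
- stone_1: Bystander: dark green polished loose stone, 26 by 20 by 10 mm; origin at the centre of its underside. Leave where it is.
- stone_2: Bystander: dark green polished loose stone, 22 by 30 by 10 mm; origin at the centre of its underside. Leave where it is.
- stone_3: Bystander: black polished loose stone, 30 by 22 by 10 mm; origin at the centre of its underside. Leave where it is.
- polish: Bystander: small red bottle with white cap, 28 mm across, 75 mm high; origin at the centre of its underside. Leave where it is.
- ring_box: Bystander: blue ring box, 52 by 52 by 40 mm; origin at the centre of its underside. Leave where it is.
There are look-alikes about, which are no part of the job. Leave any green or turquoise look-alike of the cuff_1 alone.

How it is judged:
On the way, in this order (a step that is already met when the one before it is completed fails the run):
1. every damaged cuff is in the repair box, let go (x of cuff_5 in the frame of repair_box_in between -0.073 and 0.073 m and y of cuff_5 in the frame of repair_box_in between -0.098 and 0.098 m and z of cuff_5 in the frame of repair_box_in between -0.01 and 0.072 m and x of cuff_6 in the frame of repair_box_in between -0.073 and 0.073 m and y of cuff_6 in the frame of repair_box_in between -0.098 and 0.098 m and z of cuff_6 in the frame of repair_box_in between -0.01 and 0.072 m and x of cuff_7 in the frame of repair_box_in between -0.073 and 0.073 m and y of cuff_7 in the frame of repair_box_in between -0.098 and 0.098 m and z of cuff_7 in the frame of repair_box_in between -0.01 and 0.072 m and contact force between each of cuff_5, cuff_6, cuff_7 and the fingers below 0.05 N), for 0.2 s.
2. the lid is shut with the damaged cuffs inside (x of cuff_5 in the frame of repair_box_in between -0.073 and 0.073 m and y of cuff_5 in the frame of repair_box_in between -0.098 and 0.098 m and z of cuff_5 in the frame of repair_box_in between -0.01 and 0.072 m and x of cuff_6 in the frame of repair_box_in between -0.073 and 0.073 m and y of cuff_6 in the frame of repair_box_in between -0.098 and 0.098 m and z of cuff_6 in the frame of repair_box_in between -0.01 and 0.072 m and x of cuff_7 in the frame of repair_box_in between -0.073 and 0.073 m and y of cuff_7 in the frame of repair_box_in between -0.098 and 0.098 m and z of cuff_7 in the frame of repair_box_in between -0.01 and 0.072 m and value of joint lid below 0.06 rad), for 0.2 s.
3. every sound cuff hangs astride the bar (x of cuff_1_crown in the frame of bar_mid between -0.018 and 0.018 m and y of cuff_1_crown in the frame of bar_mid between -0.15 and 0.15 m and z of cuff_1_crown in the frame of bar_mid between 0 and 0.018 m and angle between each of cuff_1, cuff_2, cuff_3, cuff_4's own z axis and vertical below 0.4 rad and x of cuff_2_crown in the frame of bar_mid between -0.018 and 0.018 m and y of cuff_2_crown in the frame of bar_mid between -0.15 and 0.15 m and z of cuff_2_crown in the frame of bar_mid between 0 and 0.018 m and x of cuff_3_crown in the frame of bar_mid between -0.018 and 0.018 m and y of cuff_3_crown in the frame of bar_mid between -0.15 and 0.15 m and z of cuff_3_crown in the frame of bar_mid between 0 and 0.018 m and x of cuff_4_crown in the frame of bar_mid between -0.018 and 0.018 m and y of cuff_4_crown in the frame of bar_mid between -0.15 and 0.15 m and z of cuff_4_crown in the frame of bar_mid between 0 and 0.018 m and contact force between each of cuff_1, cuff_2, cuff_3, cuff_4 and the fingers below 0.05 N), for 0.2 s.
At the end, for the whole second after the job is handed in: Every damaged cuff lies inside the repair box, the lid is shut (under 0.06 rad), every sound cuff hangs astride the bar (crown over the bar within 18 mm across it, resting on it, between the posts, upright within 0.4 rad), all at rest (all of step 2 and x of cuff_1_crown in the frame of bar_mid between -0.018 and 0.018 m and y of cuff_1_crown in the frame of bar_mid between -0.15 and 0.15 m and z of cuff_1_crown in the frame of bar_mid between 0 and 0.018 m and angle between each of cuff_1, cuff_2, cuff_3, cuff_4's own z axis and vertical below 0.4 rad and x of cuff_2_crown in the frame of bar_mid between -0.018 and 0.018 m and y of cuff_2_crown in the frame of bar_mid between -0.15 and 0.15 m and z of cuff_2_crown in the frame of bar_mid between 0 and 0.018 m and x of cuff_3_crown in the frame of bar_mid between -0.018 and 0.018 m and y of cuff_3_crown in the frame of bar_mid between -0.15 and 0.15 m and z of cuff_3_crown in the frame of bar_mid between 0 and 0.018 m and x of cuff_4_crown in the frame of bar_mid between -0.018 and 0.018 m and y of cuff_4_crown in the frame of bar_mid between -0.15 and 0.15 m and z of cuff_4_crown in the frame of bar_mid between 0 and 0.018 m and linear speed of each of cuff_1, cuff_2, cuff_3, cuff_4, cuff_5, cuff_6, cuff_7 below 0.03 m/s); the robot touches nothing.
It fails at once if a bystander is moved more than 6 cm (distance of any of stone_1, stone_2, stone_3, polish, ring_box from where it was at the start of the episode above 0.06 m).
It fails at once if the bottle is knocked over (angle between polish's own z axis and vertical above 0.8 rad).
Of cuff_1, cuff_2, cuff_3, cuff_4 only 3 to 4 are there at a start; the rules pass over those that are not, and their reading is None.
Of cuff_5, cuff_6, cuff_7 only 2 to 3 are there at a start; the rules pass over those that are not, and their reading is None.
At some moment in a run one of cuff_5, cuff_6, cuff_7 may be knocked a few centimetres aside while the robot is not near it.
It also fails if it takes over 210 s, if anything falls off the work surface, if the arm or the gripper's body presses on something with over 40 N, if the wrist force passes 120 N, or if a joint passes its speed limit or range.

ROBOT

A 6-joint arm with a two-finger parallel gripper is mounted at the origin on the work surface. World frame = base frame: x ahead of the robot, y to its left, z up, the work surface at z = 0. Lengths are in m, angles in rad, forces in N, time in s.
With the tool pointing down it reaches from about 0.325 to 0.9 m from the base axis. Payload 3.5 kg.
Tool frame: the origin (TCP) lies at the very end of the fingers, on their centre line; the grasp point (between the pads) lies 19 mm behind it; z points along the fingers, y is the line along which they close (so a half turn about z gives the same grasp; the last joint's range is limited). The gripper opens to 85 mm and grips with 20 to 120 N. Pads are 22 mm wide; open, the fingers measure 114 mm over their backs; the gripper's body (76 mm by 85 mm) begins 54 mm behind the grasp point. The pads swing forward as they close: fully open they stand 13 mm farther back than shut.
Start: joints at [-1.241, 0.276, -0.026, 1.268, 0, 1.467], TCP at [0.262, -0.567, 0.231] pointing down, gripper open.
Joint ranges: [-3.12, 3.12], [-0.85, 1.88], [-1.08, 1.24], [-1.95, 2.15], [-1.57, 1.53], [-3.14, 3.14]. Speed limits (rad/s): [2.57, 2.57, 3.14, 3.14, 3.14, 3.14].

INTERFACE

Orientations are given as a unit quaternion [w, x, y, z].
In Python, from plant import move_to, movel, set_joints, open_gripper, grasp, wait, inverse_kinematics, get_image, IKError, finish_job, search_frame, mark_of, read_time_s, read_joint_pos, read_qd, read_joint_torque, read_tcp_pos, read_orientation, read_ft_force, read_torque, read_opening, read_grasp_force gives the robot as it stands. Calls block until the motion is done:
- move_to(position, orientation): joint-space move of the TCP to a pose.
- movel(position, v=0.15, rotation=None): straight line of the TCP; rotation=None keeps the orientation; v is the mean speed in m/s.
- set_joints(angles): joint-space move.
- open_gripper() and grasp(): open the fingers fully, or close them until they stop; the grip force is fixed at half the most.
- wait(seconds).
- inverse_kinematics(position, orientation): joint angles nearest the present ones, or None.
- get_image(name): name is "side" or "top"; returns a dict with "img" (420x560x3 uint8, red, green, blue), "fovy" (degrees; the focal length in pixels is half the picture's height over the tangent of half this angle, whatever the lens; pixels are square), "cx", "cy" (the principal point, pixels), "T" (4x4, takes a point from camera to world coordinates). Camera axes: x right, y down, z forward; pixel columns grow to the right and rows downward; lengths in m; the calibration is good to about 2 mm. A picture is of the moment at which its call begins. There is no depth.
A pose or a line that the arm cannot do raises IKError and nothing moves.
- finish_job(): hands the job in; it is judged then, once.
Trained networks look in the newest picture that a camera, given by its name, has taken for a name from the list of things; names that differ only in an ending like _2 or _b are one class to them, and where a whole thing is asked for, a point or a joint stands for the part that bears it (a point fixed in the world has none). Each returns a list of dicts, best first, with "score" (0 to 1); they miss things now and then, are a little off and sometimes report something else, mostly with a low value. They report only what shows in the picture. A call takes as long as a camera call. They do not tell look-alikes from the thing itself.
- search_frame(camera, thing): "box" ([left, top, width, height] in pixels, round what is visible of it).
- mark_of(camera, thing): "xy" ([column, row] in pixels: a listed point, or the origin of a listed thing).
Readings, each from a call of its own:
- read_time_s(): time.
- read_joint_pos(): joint angles.
- read_qd(): joint speeds.
- read_joint_torque(): joint torques, N m.
- read_tcp_pos(): TCP position.
- read_orientation(): TCP orientation.
- read_ft_force(): force on the tool from outside, world axes, zero at the start.
- read_torque(): the same for the moment, N m.
- read_opening(): finger opening in m.
- read_grasp_force(): force on a finger pad.
Only numpy, scipy, OpenCV 4.12 (cv2) and the standard library are available. Lean on these libraries where they do the work, as an engineer would, in place of code of your own. Each camera call takes 0.05 s, during which the arm holds its last target. There are 200 camera calls.

## Working session

There is one attempt and no reset: what is moved stays moved. The work goes in short steps, each a Python script; the robot and the scene stay as the last script left them, time stands still between calls to the robot, and variables do not carry over. Pictures are saved under pics/ and viewed, at most 14 in all, crops included, and the job is handed in when it is done.

```bash
ls; mkdir -p pics; python3 - <<'E'
from plant import *
import cv2,numpy as np
for n in ["top","side"]:
    d=get_image(n); cv2.imwrite(f"pics/{n}0.png",cv2.resize(d["img"][:,:,::-1],(800,600),interpolation=cv2.INTER_CUBIC))
    print(n,d["fovy"],d["cx"],d["cy"]);print(np.round(d["T"],4).tolist())
    for t in ["cuff_1","cuff_5","cuff_6","cuff_7","bar_mid","repair_box_in","lid_hinge","lid_handle","polish","ring_box","stone_1","cuff_1_crown"]:
        print(t,[(np.round(m["xy"]).tolist(),round(m["score"],2)) for m in mark_of(n,t)])
E
```

```text
pics
top 50.6358176627838 278.4421358374071 207.488642136308
[[0.0014, -0.9807, 0.1954, 0.334], [-1.0, -0.0026, -0.006, 0.024], [0.0064, -0.1954, -0.9807, 1.0485], [0.0, 0.0, 0.0, 1.0]]
cuff_1 [([203.0, 218.0], 0.95), ([221.0, 254.0], 0.85), ([160.0, 242.0], 0.84), ([160.0, 201.0], 0.82), ([250.0, 215.0], 0.78), ([284.0, 247.0], 0.7), ([341.0, 256.0], 0.68), ([317.0, 215.0], 0.59), ([178.0, 282.0], 0.58)]
cuff_5 [([203.0, 218.0], 0.95), ([221.0, 254.0], 0.85), ([160.0, 242.0], 0.84), ([160.0, 201.0], 0.82), ([250.0, 215.0], 0.78), ([284.0, 247.0], 0.7), ([341.0, 256.0], 0.68), ([317.0, 215.0], 0.59), ([178.0, 282.0], 0.58)]
cuff_6 [([203.0, 218.0], 0.95), ([221.0, 254.0], 0.85), ([160.0, 242.0], 0.84), ([160.0, 201.0], 0.82), ([250.0, 215.0], 0.78), ([284.0, 247.0], 0.7), ([341.0, 256.0], 0.68), ([317.0, 215.0], 0.59), ([178.0, 282.0], 0.58)]
cuff_7 [([203.0, 218.0], 0.95), ([221.0, 254.0], 0.85), ([160.0, 242.0], 0.84), ([160.0, 201.0], 0.82), ([250.0, 215.0], 0.78), ([284.0, 247.0], 0.7), ([341.0, 256.0], 0.68), ([317.0, 215.0], 0.59), ([178.0, 282.0], 0.58)]
bar_mid [([258.0, 135.
[... 1088 characters left out ...]
0.72), ([315.0, 217.0], 0.72), ([196.0, 287.0], 0.6), ([227.0, 312.0], 0.57)]
cuff_7 [([268.0, 323.0], 0.83), ([235.0, 270.0], 0.81), ([312.0, 248.0], 0.76), ([349.0, 228.0], 0.72), ([315.0, 217.0], 0.72), ([196.0, 287.0], 0.6), ([227.0, 312.0], 0.57)]
bar_mid [([240.0, 169.0], 0.79)]
repair_box_in [([367.0, 184.0], 0.64)]
lid_hinge [([350.0, 154.0], 0.61)]
lid_handle [([340.0, 114.0], 0.65)]
polish [([203.0, 345.0], 0.66), ([278.0, 265.0], 0.24)]
ring_box [([151.0, 316.0], 0.59)]
stone_1 [([254.0, 287.0], 0.65), ([291.0, 259.0], 0.61), ([322.0, 232.0], 0.52)]
cuff_1_crown [([225.0, 293.0], 0.93), ([237.0, 257.0], 0.88), ([270.0, 308.0], 0.74), ([366.0, 185.0], 0.61), ([353.0, 213.0], 0.33)]
```

```bash
python3 - <<'E'
import cv2
a=cv2.imread("pics/top0.png"); s=800/560
c=a[int(170*s):int(310*s),int(90*s):int(370*s)]
cv2.imwrite("pics/topc.png",cv2.resize(c,(800,400),interpolation=cv2.INTER_CUBIC))
a=cv2.imread("pics/side0.png")
c=a[int(190*s):int(355*s),int(140*s):int(380*s)]
cv2.imwrite("pics/sidec.png",cv2.resize(c,(800,550),interpolation=cv2.INTER_CUBIC))
E
```

```text
(no output)
```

View pics/top0.png

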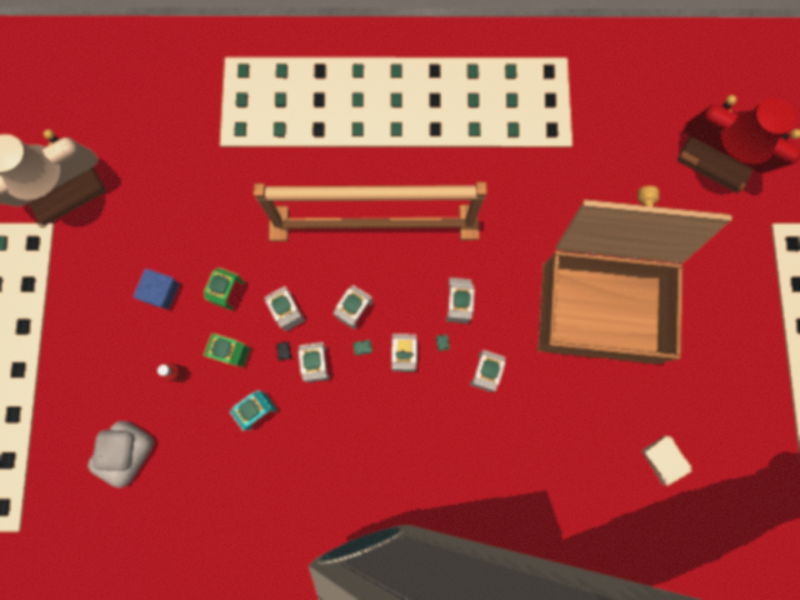

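View pics/topc.png

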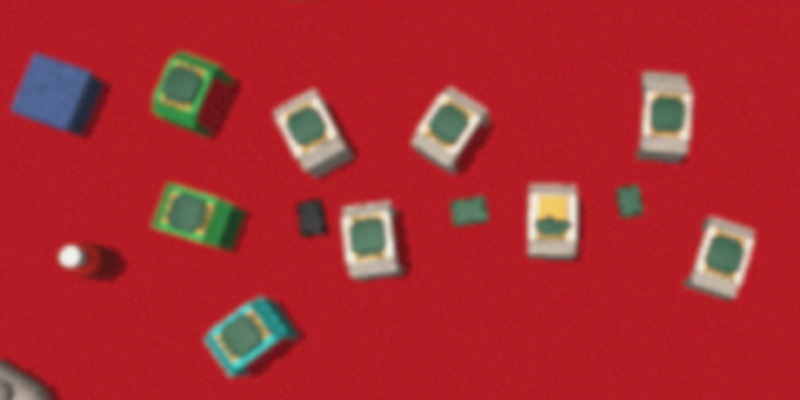

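View pics/sidec.png

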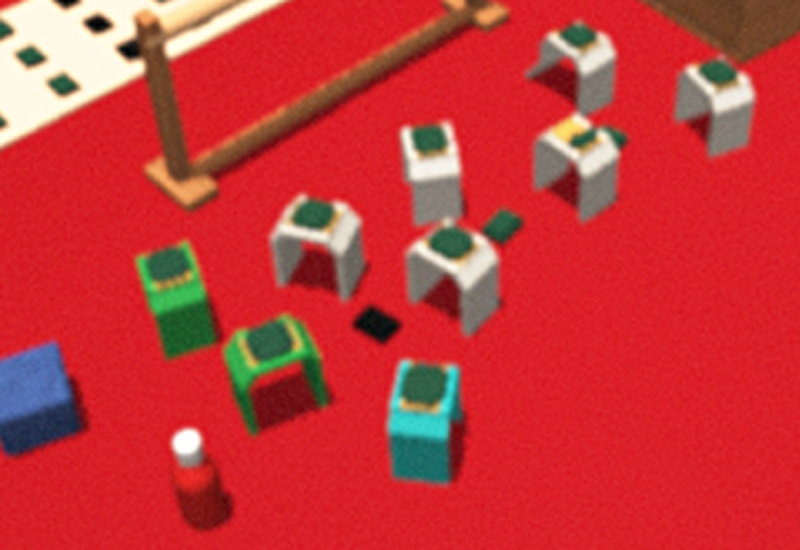

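The pictures show six silver cuffs, plus two green look-alikes and one turquoise one, which I'll leave alone.

- **Damaged, stone broken:** cuff at topc (553,220).
- **Damaged, arm splayed outwards:** cuff at topc (665,115).
- **Probably bent sideways:** cuff at topc (722,257). Its lower-left foot sticks out.
- **Apparently sound:** cuffs at topc (310,130), (450,128) and (370,240).

Next I'll fit 3D outlines to both views to confirm the class and pose of each.

```bash
cat > h.py <<'E'
import numpy as np,cv2
from plant import *
from scipy.optimize import minimize
def prism(prof,ys=(-.018,.018),sh=None):
    P=np.array([[x,y+(sh(x,z) if sh else 0),z] for y in ys for x,z in prof]); return P
def model(k):
    L=[]
    def q(pr,**kw): L.append(prism(pr,**kw))
    q([(-.027,0),(-.022,0),(-.022,.047),(-.027,.047)])
    if k=='out':
        q([(.027,.027),(.022,.027),(.022,.047),(.027,.047)]); q([(.047,0),(.042,0),(.022,.027),(.027,.027)])
    elif k=='sidew':
        q([(.027,.037),(.022,.037),(.022,.047),(.027,.047)]); q([(.027,0),(.022,0),(.022,.037),(.027,.037)],sh=lambda x,z:.016*(1-z/.037))
    else: q([(.027,0),(.022,0),(.022,.047),(.027,.047)])
    for s in (-1,1): q([(s*.027,.047),(s*.022,.047),(s*.014,.055),(s*.016,.06)])
    q([(-.016,.055),(.016,.055),(.016,.06),(-.016,.06)])
    q([(-.015,.06),(.015,.06),(.013,.066),(-.013,.066)],ys=(-.013,.013))
    return L
M={k:model(k) for k in('sound','out','sidew')}
def proj(d,P):
    T=d["T"];f=210/np.tan(np.radians(d["fovy"]/2));c=(np.asarray(P)-T[:3,3])@T[:3,:3]
    return np.stack([f*c[:,0]/c[:,2]+d["cx"],f*c[:,1]/c[:,2]+d["cy"]],1)
def ray(d,uv):
    f=210/np.tan(np.radians(d["fovy"]/2));v=d["T"][:3,:3]@[(uv[0]-d["cx"])/f,(uv[1]-d["cy"])/f,1];return d["T"][:3,3],v
def onz(d,uv,z): o,v=ray(d,uv);return o+v*(z-o[2])/v[2]
S=6
def fg(d):
    im=d["img"].astype(float); r=(im[:,:,0]-im[:,:,1:].max(2))/np.maximum(im.max(2),1)
    return np.clip((.62-r)/.4,0,1).astype(np.float32)
def place(L,p):
    c,s=np.cos(p[2]),np.sin(p[2]);R=np.array([[c,-s,0],[s,c,0],[0,0,1]])
    return [P@R.T+[p[0],p[1],0] for P in L]
def cost(p,L,ds,F,ctr,w=26):
    e=0
    for d,f,c in zip(ds,F,ctr):
        x0,y0=int(c[0])-w,int(c[1])-w
        m=np.zeros((2*w*S,2*w*S),np.uint8)
        for P in place(L,p):
            h=cv2.convexHull(((proj(d,P)+.5-[x0,y0])*S).astype(np.float32)); cv2.fillConvexPoly(m,np.round(h*16).astype(np.int32),255,shift=4)
        m=cv2.GaussianBlur(cv2.resize(m,(2*w,2*w),interpolation=cv2.INTER_AREA).astype(np.float32)/255,(0,0),.8)
        near=cv2.dilate(m,np.ones((9,9)))>.05 # ignore distant neighbours
        e+=((m-f[y0:y0+2*w,x0:x0+2*w])**2)[near].sum()
    return e
def fit(ds,p0,kinds=('sound','out','sidew'),yaws=None):
    F=[fg(d) for d in ds];ctr=[proj(d,[[p0[0],p0[1],.03]])[0] for d in ds];out={}
    for k in kinds:
        best=None
        ys=yaws if yaws is not None else np.arange(0,np.pi if k=='sound' else 2*np.pi,np.pi/8)
        c=sorted((cost((p0[0]+dx,p0[1],y),M[k],ds,F,ctr),y,dx) for y in ys for dx in(0,))
        for _,y,dx in c[:3]:
            r=minimize(cost,(p0[0]+dx,p0[1],y),args=(M[k],ds,F,ctr),method='Nelder-Mead',options=dict(initial_simplex=np.array([p0[0]+dx,p0[1],y])+[[0,0,0],[.01,0,0],[0,.01,0],[0,0,.25]],xatol=1e-4,fatol=.05,maxiter=150))
            if best is None or r.fun<best.fun:best=r
        out[k]=(best.fun,best.x)
    return out
def tri(a,ua,b,ub):
    A=[];B=[]
    for d,u in((a,ua),(b,ub)):
        o,v=ray(d,u);v=v/np.linalg.norm(v);Q=np.eye(3)-np.outer(v,v);A.append(Q);B.append(Q@o)
    return np.linalg.lstsq(np.vstack(A),np.hstack(B),rcond=None)[0]
E
python3 - <<'E'
from h import *
t=get_image("top");s=get_image("side")
for uv in [(203,218),(160+86-0,215),(221,254),(284,247),(323,211),(343,260)]:
    p=onz(t,uv,.03);o=fit([t,s],p[:2])
    print(uv,{k:(round(v[0],1),np.round(v[1],4).tolist()) for k,v in o.items()})
for n,a,b in [("bar",(258,135),(240,169)),("boxin",(420,220),(367,184)),("hinge",(434,182),(350,154)),("handle",(455,139),(340,114)),("polish",(124,258),(203,345)),]: print(n,np.round(tri(t,a,s,b),3))
k=.7
for uv in [(258,192),(486,187)]: print("barend",np.round(onz(t,(uv[0]*k,uv[1]*k),.15),3))
for uv in [(556,252),(683,262),(541,349),(680,360)]: print("rim",np.round(onz(t,(uv[0]*k,uv[1]*k),.085),3))
a=t["img"][95:260,370:520];cv2.imwrite("pics/box.png",cv2.resize(a[:,:,::-1],None,fx=4,fy=3.6,interpolation=cv2.INTER_CUBIC))
E
```

```text
(203, 218) {'sound': (np.float64(28.9), [0.5174, 0.2032, 3.6715]), 'out': (np.float64(111.2), [0.5163, 0.203, 0.5198]), 'sidew': (np.float64(63.7), [0.5177, 0.2022, 6.7609])}
(246, 215) {'sound': (np.float64(82.9), [0.5202, 0.0895, -0.5762]), 'out': (np.float64(154.8), [0.5186, 0.091, 5.711]), 'sidew': (np.float64(108.6), [0.5194, 0.0891, 5.6653])}
(221, 254) {'sound': (np.float64(130.2), [0.4298, 0.1527, 0.1398]), 'out': (np.float64(253.3), [0.428, 0.1532, 0.1446]), 'sidew': (np.float64(176.6), [0.4298, 0.153, 3.2401])}
(284, 247) {'sound': (np.float64(81.1), [0.4453, 0.0076, -0.0221]), 'out': (np.float64(198.6), [0.4438, 0.0084, 6.2579]), 'sidew': (np.float64(120.1), [0.4451, 0.0068, -0.0794])}
(323, 211) {'sound': (np.float64(163.3), [0.5295, -0.0838, 3.0939]), 'out': (np.float64(74.7), [0.5274, -0.0829, 6.1979]), 'sidew': (np.float64(169.9), [0.5311, -0.0828, 3.0745])}
(343, 260) {'sound': (np.float64(42.9), [0.4162, -0.1255, 2.8169]), 'out': (np.float64(141.2), [0.4142, -0.1243, 5.9132]), 'sidew': (np.float64(81.7), [0.4166, -0.1251, 2.7927])}
bar [0.66  0.059 0.169]
boxin [ 0.511 -0.321  0.007]
hinge [ 0.589 -0.332  0.078]
handle [ 0.649 -0.34   0.192]
polish [ 0.417  0.378 -0.007]
barend [0.671 0.227 0.15 ]
barend [ 0.681 -0.113  0.15 ]
rim [ 0.598 -0.231  0.085]
rim [ 0.582 -0.43   0.085]
rim [ 0.445 -0.201  0.085]
rim [ 0.428 -0.412  0.085]
```

```bash
python3 - <<'E'
from h import *
t=get_image("top");s=get_image("side")
def c(d,u,w,h,W,H):return cv2.resize(d["img"][int(u[1]-h):int(u[1]+h),int(u[0]-w):int(u[0]+w),::-1],(W,H),interpolation=cv2.INTER_CUBIC)
rows=[]
R=[]
for d in(t,s): R.append(np.hstack([c(d,proj(d,[[x,y,.03]])[0],22,22,198,198) for x,y in[(.416,-.1255),(.527,-.083),(.43,.153),(.52,.09)]]))
w=np.hstack([c(t,(446,185),75,38,396,200),c(s,(245,165),75,38,396,200)])
cv2.imwrite("pics/m.png",np.vstack(R+[w]))
E
```

```text
(no output)
```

View pics/m.png

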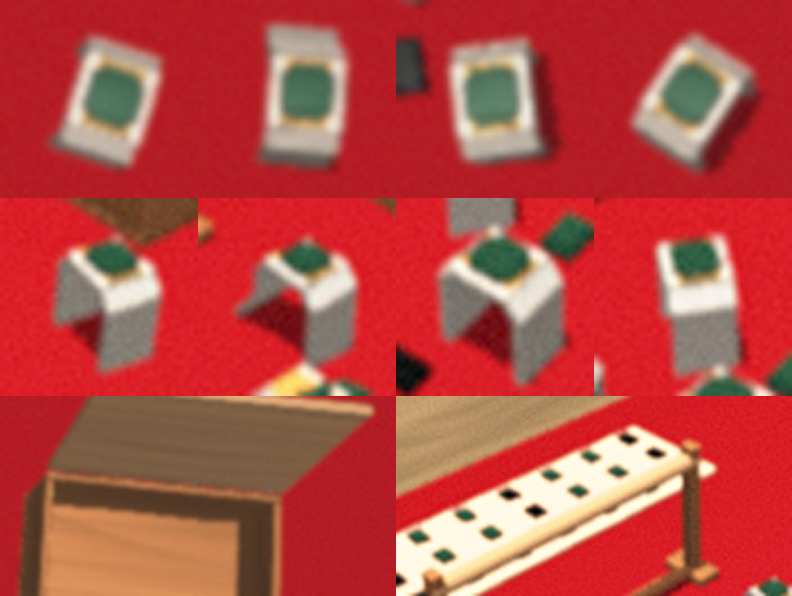

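View pics/side0.png

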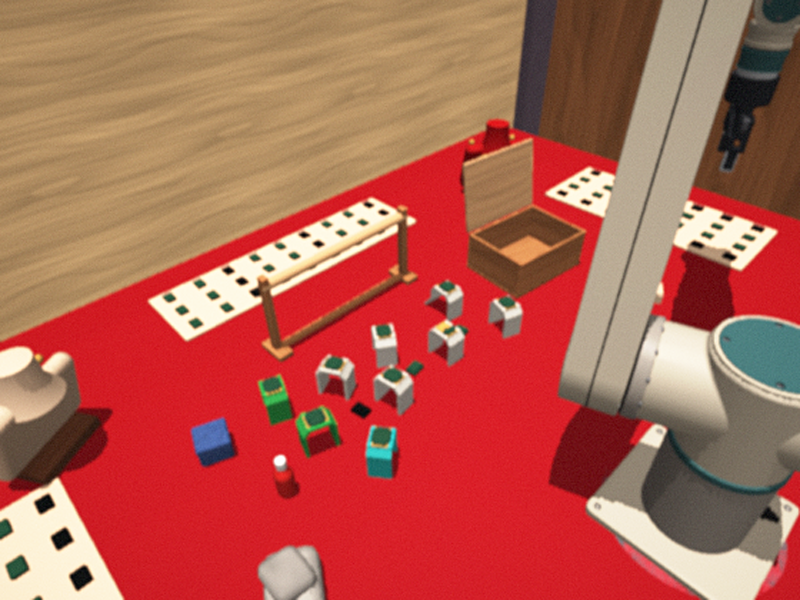

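View pics/box.png

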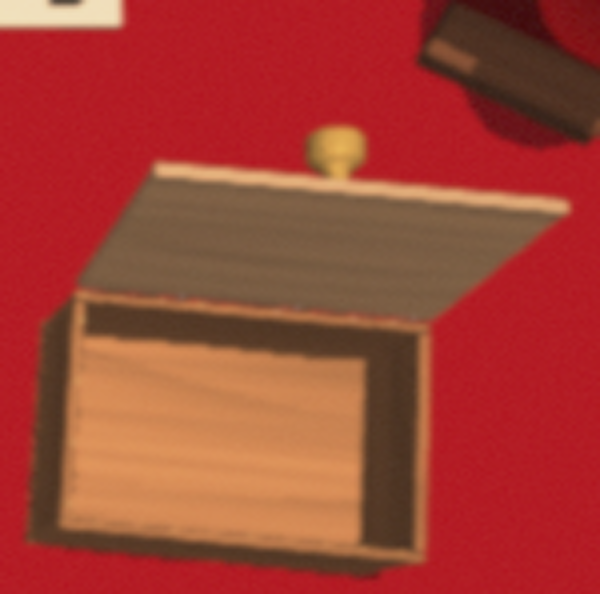

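Two views settle it. The cuff at (343,260) has straight arms and fits the sound model (cost 43 against 82), so it is sound. Damaged are cuff_7, half stone, at world (0.445, 0.008), and cuff_5, splayed arm, at (0.527, -0.083). The other four silver cuffs are sound. Next I'll get the bar and box geometry, then move cuff_5 first.

```bash
cat > r.py <<'E'
from h import *
from scipy.spatial.transform import Rotation as Ro
HOME=[-1.241,0.276,-0.026,1.268,0,1.467]
def quat(yaw): # tool down, closing axis at yaw
    y=np.array([np.cos(yaw),np.sin(yaw),0]);z=np.array([0,0,-1.]);x=np.cross(y,z)
    q=Ro.from_matrix(np.stack([x,y,z],1)).as_quat();return [float(v) for v in q[[3,0,1,2]]]
def best(p,yaw,ref=None):
    c=[]
    for k in(-1,0,1):
        a=yaw+k*np.pi;j=inverse_kinematics(list(p),quat(a))
        if j is not None:c.append((abs(j[5]),a))
    return min(c)[1]
def near(yaw,a): return yaw+np.pi*round((a-yaw)/np.pi)
def look(p,kind,yaw):
    set_joints(HOME);t=get_image("top");s=get_image("side")
    r=fit([t,s],p,(kind,),[yaw])[kind];print("fit",kind,round(r[0],1),np.round(r[1],4).tolist());return r[1]
def pick(p,ztcp):
    a=best((p[0],p[1],.15),p[2]);open_gripper()
    move_to([p[0],p[1],.22],quat(a));movel([p[0],p[1],.09]);movel([p[0],p[1],ztcp],v=.07)
    grasp();print("open",round(read_opening(),4),"F",round(read_grasp_force(),1))
    movel([p[0],p[1],.26]);print("lifted",round(read_opening(),4),"F",round(read_grasp_force(),1));return a
E
python3 - <<'E'
from r import *
t=get_image("top");s=get_image("side");F=fg(t)
pts=[]
for u in range(195,325,4):
    w=F[126:144,u];v=126+(w*np.arange(18)).sum()/w.sum();pts.append(onz(t,(u,v),.15)[:2])
pts=np.array(pts);k=np.polyfit(pts[:,1],pts[:,0],1);print("bar x=a*y+b",k,np.abs(np.polyval(k,pts[:,1])-pts[:,0]).max())
for u,v in[(260,188),(481,186)]:print("post top",onz(t,(u*.7,v*.7),.17).round(4))
for u in[(282.1,146),(183.6,195)]:print("post side",onz(s,u,.17).round(4))
for u in[(389.5,176.1),(477.5,184.4),(475.5,251.4),(384.5,242.2)]:print("rim",onz(t,u,.085).round(4))
for yv in(.15,-.02):print("bar proj side",proj(s,[[np.polyval(k,yv),yv,.15]]).round(1))
cv2.imwrite("pics/tmp.png",s["img"][:,:,::-1])
print([m for m in mark_of("side","repair_box_in")][:1],[m for m in mark_of("side","bar_mid")][:1])
E
```

```text
bar x=a*y+b [-0.0091701   0.67191897] 0.0002753151237384621
post top [0.67 0.22 0.17]
post top [ 0.6743 -0.1031  0.17  ]
post side [ 0.6636 -0.1016  0.17  ]
post side [0.662  0.2245 0.17  ]
rim [ 0.5987 -0.2315  0.085 ]
rim [ 0.5801 -0.4284  0.085 ]
rim [ 0.4297 -0.411   0.085 ]
rim [ 0.4494 -0.2135  0.085 ]
bar proj side [[208.4 187.5]]
bar proj side [[258.7 161.9]]
[{'xy': [367.6, 183.4], 'score': 0.97}] [{'xy': [237.2, 170.5], 'score': 0.62}]
```

```bash
cat >> r.py <<'E'
BOX=np.array([.513,-.321]);BY=-.105
BX=np.array([np.cos(BY),np.sin(BY)]);BYV=np.array([-np.sin(BY),np.cos(BY)])
def inbox(a,off,z):
    b=near(BY,a);c=BOX+BYV*off
    move_to([*c,.26],quat(b));movel([*c,.13]);movel([*c,z],v=.07);open_gripper();movel([*c,.26]);print("t",round(read_time_s(),1),np.abs(read_ft_force()).max())
E
python3 - <<'E'
from r import *
p=look((.5274,-.083),'out',6.198)
a=pick(p,.024)
inbox(a,-.045,.036)
p=look((.4453,.0076),'sound',-.022)
a=pick(p,.014)
inbox(a,.045,.026)
set_joints(HOME);t=get_image("top")
cv2.imwrite("pics/t1.png",cv2.resize(t["img"][90:300,120:520,::-1],(800,420),interpolation=cv2.INTER_CUBIC))
E
```

```text
fit out 75.0 [0.5274, -0.083, 6.1941]
open 0.0523 F 63.3
lifted 0.0527 F 62.8
t 14.2 1.045675120957979
fit sound 52.6 [0.4454, 0.0076, -0.0242]
open 0.0531 F 63.1
lifted 0.0529 F 62.9
t 28.2 0.4115518606381634
```

View pics/t1.png

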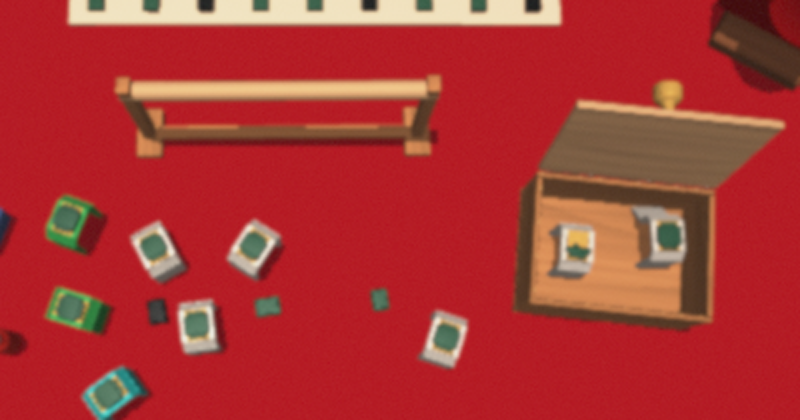

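Cuff_7 at (575,248) and cuff_5 at (660,235) are both standing in the box. Now I'll push the lid shut from behind, left of the knob.

```bash
python3 - <<'E'
from r import *
grasp()
H=BOX+BX*.075+BYV*.05
def P(th,r,n):
    x=-r*np.cos(th)+n*np.sin(th);z=.085+r*np.sin(th)+n*np.cos(th);q=H+BX*x;return [q[0],q[1],z]
yaw=best((.68,-.28,.3),BY+np.pi/2)
s=H+BX*.10
move_to([*(H-BX*.05),.36],quat(yaw));movel([s[0],s[1],.36]);movel([s[0],s[1],.20])
for th in np.linspace(1.75,0.25,16):
    n=.008+.013*np.clip(np.sin(th),0,1)
    movel(P(th,.125,n),v=.1);f=read_ft_force();print(round(th,2),np.round(f,1).tolist(),np.round(read_tcp_pos(),3).tolist())
for n in(.008,.006,.004):
    movel(P(0.03,.12,n),v=.04);f=read_ft_force();print("z",n,np.round(f,1).tolist(),round(read_tcp_pos()[2],4))
    if f[2]>12:break
movel([*P(0,.12,0)[:2],.25]);set_joints(HOME)
t=get_image("top");s=get_image("side")
a=cv2.resize(t["img"][90:270,360:520,::-1],(400,450),interpolation=cv2.INTER_CUBIC);b=cv2.resize(s["img"][90:210,310:417,::-1],(400,450),interpolation=cv2.INTER_CUBIC)
cv2.imwrite("pics/lid.png",np.hstack([a,b]));print(read_time_s())
E
```

```text
1.75 [0.2, -0.1, 0.0] [0.636, -0.284, 0.205]
1.65 [0.2, 0.1, 0.2] [0.624, -0.282, 0.208]
1.55 [0.7, -0.5, -0.4] [0.611, -0.281, 0.21]
1.45 [-0.4, 0.4, -0.6] [0.598, -0.28, 0.212]
1.35 [-0.3, -0.4, 0.4] [0.586, -0.278, 0.212]
1.25 [0.1, 0.8, 0.2] [0.573, -0.277, 0.21]
1.15 [-0.2, 0.2, 0.2] [0.56, -0.276, 0.207]
1.05 [-0.3, 0.1, -0.9] [0.547, -0.274, 0.203]
0.95 [0.0, 0.3, -1.4] [0.535, -0.273, 0.197]
0.85 [0.3, -0.2, -0.0] [0.524, -0.272, 0.19]
0.75 [-0.3, -0.3, 0.2] [0.513, -0.271, 0.182]
0.65 [0.6, -0.2, 0.0] [0.503, -0.27, 0.173]
0.55 [-0.3, -0.5, 0.1] [0.494, -0.269, 0.163]
0.45 [0.3, 0.2, 0.2] [0.486, -0.268, 0.151]
0.35 [-0.5, -0.8, -0.3] [0.48, -0.267, 0.139]
0.25 [0.2, -0.3, 0.6] [0.475, -0.266, 0.126]
z 0.008 [-0.5, 0.2, 0.6] 0.0967
z 0.006 [0.1, 0.1, 0.7] 0.0947
z 0.004 [-0.8, 0.9, 5.5] 0.0935
43.9167
```

View pics/lid.png

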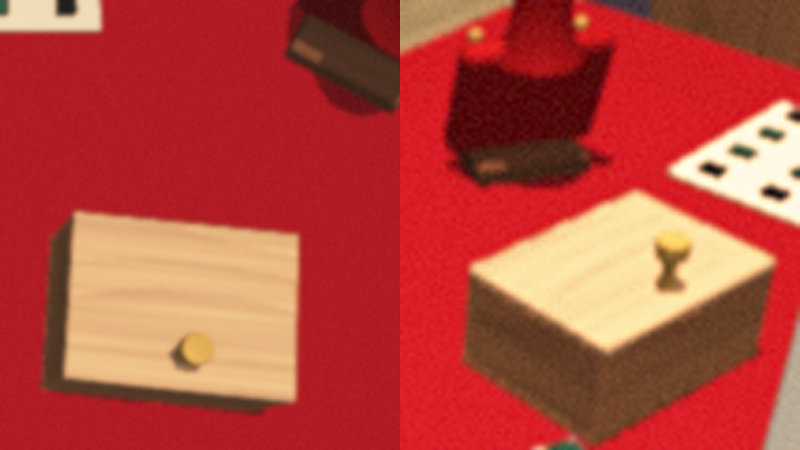

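```bash
cat >> r.py <<'E'
def hang(a,yoff):
    y=.059+yoff;x=.671-.0092*y;b=near(.009,a)
    move_to([x,y,.26],quat(b));movel([x,y,.19]);movel([x,y,.122],v=.06);f=read_ft_force();print("hang f",np.round(f,1).tolist())
    if abs(f[2])>12: movel([x,y,.26]);raise SystemExit("hit")
    open_gripper();movel([x,y,.26]);print("t",round(read_time_s(),1))
E
python3 - <<'E'
from r import *
q=BOX-BX*.05+BYV*.05
move_to([*q,.15],quat(best((*q,.15),BY+np.pi/2)))
z=.096;f=0
movel([*q,z])
while f<14 and z>.084:
    z-=.001;movel([*q,z],v=.03);f=read_ft_force()[2]
print("press",z,f,read_tcp_pos()[2]);movel([*q,.25])
p=look((.4162,-.1255),'sound',2.817)
a=pick(p,.014);hang(a,-.105)
set_joints(HOME);t=get_image("top");s=get_image("side")
a=cv2.resize(t["img"][110:230,160:370,::-1],(800,300),interpolation=cv2.INTER_CUBIC);b=cv2.resize(s["img"][120:260,150:400,::-1],(800,300),interpolation=cv2.INTER_CUBIC)
cv2.imwrite("pics/hang1.png",np.vstack([a,b]))
E
```

```text
press 0.091 15.394070929184966 0.09329513171008288
fit sound 43.3 [0.4162, -0.1255, 2.8175]
open 0.0531 F 63.2
lifted 0.0533 F 62.9
hang f [0.5, 0.4, -0.7]
t 61.8
```

View pics/hang1.png

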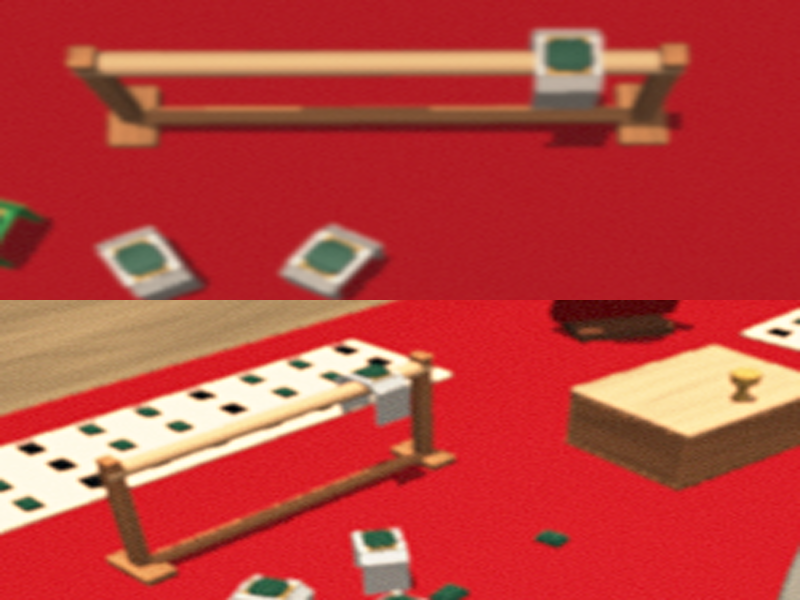

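The first sound cuff hangs astride the bar at (567,60), upright, and the lid is shut flat. On to the other three.

```bash
python3 - <<'E'
from r import *
for p0,y0,off in[((.5202,.0895),-.576,-.035),((.4298,.1527),.14,.035),((.5174,.2032),3.67-np.pi,.105)]:
    p=look(p0,'sound',y0);a=pick(p,.014);hang(a,off)
set_joints(HOME);t=get_image("top");s=get_image("side")
a=cv2.resize(t["img"][110:290,60:520,::-1],(800,313),interpolation=cv2.INTER_CUBIC);b=cv2.resize(s["img"][120:260,150:420,::-1],(800,287),interpolation=cv2.INTER_CUBIC)
cv2.imwrite("pics/end.png",np.vstack([a,b]))
E
```

```text
fit sound 83.1 [0.5202, 0.0895, -0.5767]
open 0.0535 F 63.3
lifted 0.0531 F 63.0
hang f [0.1, -0.5, 0.1]
t 75.9
fit sound 66.9 [0.4298, 0.1526, 0.1343]
open 0.0532 F 63.1
lifted 0.0531 F 62.9
hang f [-0.5, -0.0, 0.3]
t 90.3
fit sound 28.8 [0.5175, 0.2031, 0.5172]
open 0.0532 F 63.6
lifted 0.053 F 63.1
hang f [0.2, -0.3, 0.2]
t 104.7
```

View pics/end.png

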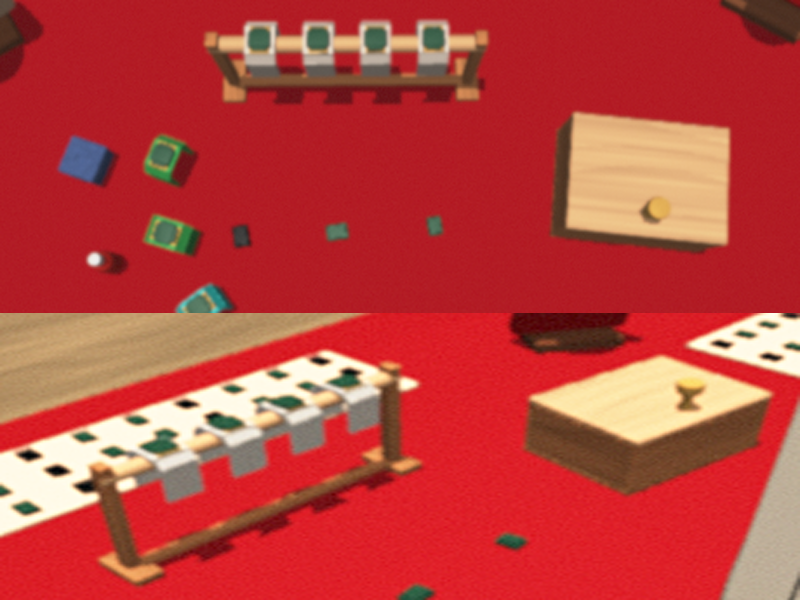

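All four sound cuffs hang upright on the bar at (260–435, 45), the box lid is shut, and the bystanders and look-alikes are still in place.

```bash
python3 -c "
from plant import *
wait(0.5);print(finish_job())"
```

```text
the job is handed in; nothing more can be done
None
```

The job is handed in, with no verdict returned: both damaged cuffs (splayed arm, broken stone) are in the shut repair box, all four sound cuffs hang astride the bar, and the other goods were left in place.

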